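# Park the index plunger and load the inspection slide

## Task

The inspection slide is locked under its camera hood. Pull up the T-grip of its sprung index plunger and twist it a quarter turn so that it drops into its rest notch and stays up by itself; then draw the carriage out by its handle all the way to the stop, and set the heat sink, fins up, down into the carriage's pocket. Leave the plunger parked and the other parts on the bench where they are.

Things in the scene. Friction and masses are not known exactly. Their poses are not given: they have to be found in the camera images.
- slide_base: inspection slide, fixed: aluminium base plate 170 mm (x) by 390 mm (y), 16 mm high, rails along y. Origin on the bench near the plate's centre, z up. Grey camera hood over y +50..+170 mm, open to -y, 166 mm wide, 120 mm high, camera on it to 156 mm. The index plunger stands upright at x -48, y -120 mm in a bracket 46 mm wide (y), x -85..-32 mm, 60 mm high.
- t_grip (a point): centre of the top face of the plunger's black T-grip, a bar 46 mm long, 12 mm thick, 20 mm high on a neck. Its x axis goes across the bar, y along it, z up; it rises and turns with the grip. Locked, the bar lies along slide_base's y, its top at z 112 mm; a steel collar, 25 mm in diameter, ends 12 mm below its underside.
- plunger_lift (a joint): how far the plunger is pulled up, m: 0 = locked in the carriage's hole, 0.017 = hard limit. Its spring pulls down with 6 N at 0, 11 N at the limit. Its cross pin (parallel to the bar) can turn over the collar only when lifted about 0.014 or more; resting in the notch it reads just under 0.010 and the tip clears the carriage by 3 mm.
- plunger_turn (a joint): twist of the T-grip, rad, positive counter-clockwise from above: 0 = pin in the collar's deep slot (locked), +1.57 or -1.57 = rest notch (either way will do); limits +-1.8. The notch is a shallow V that leads the pin in and centres it from 0.3 rad off; released short of that, the pin stays on top of the collar or slips back.
- carriage (a joint): travel of the carriage, m, along -y of slide_base: 0 = under the hood, where the plunger locks it, 0.14 = against the stop (loading position). It runs with about 2 N friction and stays where it is left.
- carriage_handle (a point): middle of the top bar of the carriage's black bow handle: round bar 12 mm in diameter, 50 mm long, along its x axis, 90 mm above the bench, legs at +-25 mm in x; carriage plate below, its top at z 36 mm. Its y is slide_base's y: the carriage comes out along -y.
- pocket (a point): centre of the floor of the pocket in the black nest block on the carriage, z up, 42 mm above the bench. The pocket is 43.5 mm (its x) by 53.5 mm (its y), 5 mm deep with a 2 mm lead-in chamfer; the block is 86 x 90 mm. It comes out from under the hood with the carriage.
- heat_sink: black finned heat sink, 40 mm (its x, along the fins) by 50 mm (its y, across the fins), 25 mm high: a base 5 mm thick with 10 upright fins; the x faces (fin ends and base) are flush, the outermost fins stand 1 mm inside the base's y faces. Origin at the centre of its underside, z up, standing on the bench.
- transformer_loose: small loose transformer, 37 x 41 x 30 mm, a bystander; origin at the centre of its underside.
- terminal_block: loose terminal block, 18 x 50 x 17 mm, a bystander; origin at the centre of its underside.
- screwdriver_blue: loose screwdriver, 160 mm long, 23 mm thick, lying in front of the slide, a bystander; origin under its middle.

How it is judged:
By the outcome, as a careful person would: the job done as asked, in the order asked, and still so for the second after the job is handed in, with the robot touching nothing.
It also fails if it takes over 72 s, if anything falls off the work surface, if the arm or the gripper's body presses on something with over 40 N, if the wrist force passes 120 N, or if a joint passes its speed limit or range.

## Robot

A 7-joint arm with a two-finger parallel gripper is mounted at the origin on a cart in front of the work surface, level with it; the furniture and walls round the work are solid. World frame = base frame: x ahead of the robot, y to its left, z up, the work surface at z = 0. Lengths are in m, angles in rad, forces in N, time in s.
With the tool pointing down it reaches from about 0.4 to 0.875 m from the base axis. Payload 19.3 kg.
Tool frame: the origin (TCP) lies midway between the tips of the shut fingers; the grasp point (between the pads) lies 19 mm behind it; z points along the fingers, y is the line along which they close (so a half turn about z gives the same grasp; the last joint's range is limited). The gripper opens to 85 mm and grips with 20 to 120 N. Pads are 22 mm wide; open, the fingers measure 114 mm over their backs; the gripper's body (76 mm by 85 mm) begins 54 mm behind the grasp point. The pads swing forward as they close: fully open they stand 13 mm farther back than shut.
Start: joints at [-0.07, 0.521, -0.036, 1.599, 0.021, 1.021, -0.113], TCP at [0.625, -0, 0.231] pointing down, gripper open.
Joint ranges: [-2.91, 2.91], [-0.3, 2.13], [-1.5, 1.42], [0.17, 2.43], [-1.26, 4.41], [0.16, 1.93], [-2.52, 2.52]. Speed limits (rad/s): [1.89, 1.89, 2.39, 2.39, 3.01, 3.01, 3.01].

## Interface

Orientations are given as [roll, pitch, yaw] about the fixed x, y, z axes, in that order (R = Rz(yaw) Ry(pitch) Rx(roll)).
In Python, from workcell import bot gives the robot as it stands.
- The arm moves only by the tool jog_arm, called as name(argument=value, ...) on one line, values as JSON. Schema: {"type":"object","properties":{"motion":{"type":"array","items":{"type":"array","items":{"type":"number"},"minItems":7,"maxItems":7},"minItems":1,"maxItems":5},"force":{"type":"number"},"only":{"type":"string"},"quiet":{"type":"boolean"},"lines":{"type":"string"}},"required":["motion"],"additionalProperties":false}. motion is a list of rows, 1 to 5 of them, each of 7 numbers: the finger opening in m, then dx, dy, dz in units of 50 mm, then a rotation vector rx, ry, rz in units of 0.25 rad; each row is the pose to reach, as a shift and turn from the pose commanded when the call began, along the tool's axes at that moment; what a row does not reach only later rows make up. A row lasts 1/8 s, in which the tool goes at most 0.0625 m and 0.188 rad, less where a joint would pass 70% of its speed; a pose out of reach is approached as far as the arm can. The fingers move at their own pace and stop on an object; force is the grip in N (left out, the last holds). Time passes only in rows, so rows that do not move let the fingers close. The tool returns the time, the measured TCP pose, the force, the opening and the grip force at its end. only (a regular expression) keeps the lines of the reply that match it, lines (a string "A,B") keeps lines A to B, and quiet returns only ok. Input that does not fit is refused with a message, and nothing moves.
- bot.observe(): the state, without advancing time (a new reading comes with each control period).
- bot.grab_frame(name): name is "scene" or "side" or "wrist"; returns the picture (480x640x3 uint8, blue, green, red); there is no depth.
- bot.calibration(name): a dict with "vfov" (degrees; the focal length in pixels is half the picture's height over the tangent of half this angle, whatever the lens; pixels are square), "cx", "cy" (the principal point, pixels), "dist_coeffs" ([k1, k2, p1, p2, k3] as OpenCV has them; the pictures are not rectified), "eye" and "attitude" of the camera in the world. Camera axes: x right, y down, z forward; pixel columns grow to the right and rows downward; lengths in m; the calibration is good to about 2 mm. A picture is of the moment at which its call begins: read the wrist's pose just before it. calibration takes no time and is no camera call; for the wrist camera it gives the pose at the moment of the call.
- bot.job_done(): hands the job in; it is judged then, once.
The state is a dict: "clock": time; "qpos": joint angles; "qd": joint speeds; "joint_efforts": joint torques, N m; "position": TCP position; "tool_rot": TCP orientation; "force": force on the tool from outside, world axes, zero at the start; "moment": the same for the moment, N m; "grip_width": finger opening in m; "finger_force": force on a finger pad.
Only numpy, scipy, OpenCV 4.12 (cv2) and the standard library are available. Lean on these libraries where they do the work, as an engineer would, in place of code of your own. Each camera call takes 0.05 s, during which the arm holds its last target. There are 200 camera calls.

## Working session

There is one attempt and no reset: what is moved stays moved. The work goes in short steps, Python scripts to look and compute and a tool call to move; the robot and the scene stay as the last step left them, time stands still between calls to the robot, and variables do not carry over. Pictures are saved under pics/ and viewed, at most 10 in all, crops included, and the job is handed in when it is done.

```bash
ls; mkdir -p pics; cat > h.py <<'E'
import numpy as np, cv2
from workcell import bot
from scipy.spatial.transform import Rotation as R
def K(c):
    f=240/np.tan(np.radians(c["vfov"])/2); return np.array([[f,0,c["cx"]],[0,f,c["cy"]],[0,0,1.]])
def rot(c):
    a=np.array(c["attitude"],float)
    if a.shape==(3,3): return a
    return R.from_euler('xyz',a).as_matrix() if a.size==3 else None
def ray(c,px):
    p=cv2.undistortPoints(np.array(px,float).reshape(-1,1,2),K(c),np.array(c["dist_coeffs"],float)).reshape(-1,2)
    d=np.c_[p,np.ones(len(p))]@rot(c).T
    return np.array(c["eye"],float),d/np.linalg.norm(d,axis=1,keepdims=True)
def onz(c,px,z):
    e,d=ray(c,px); return e+d*((z-e[2])/d[:,2])[:,None]
def tri(obs):
    A=np.zeros((3,3));b=np.zeros(3);L=[]
    for c,px in obs:
        e,d=ray(c,[px]);d=d[0];P=np.eye(3)-np.outer(d,d);A+=P;b+=P@e;L.append((e,P))
    x=np.linalg.solve(A,b);return x,[np.linalg.norm(P@(x-e)) for e,P in L]
def proj(c,X):
    M=rot(c).T; return cv2.projectPoints(np.array(X,float).reshape(-1,1,3),cv2.Rodrigues(M)[0],-M@np.array(c["eye"],float),K(c),np.array(c["dist_coeffs"],float))[0].reshape(-1,2)
def totool(s,v): # world vec -> tool axes
    return R.from_euler('xyz',s["tool_rot"]).as_matrix().T@np.array(v)
E
python3 - <<'E'
from h import *
s=bot.observe();print(s)
for n in("scene","side","wrist"):
    c=bot.calibration(n);print(n,c)
    cv2.imwrite(f"pics/{n}0.png",bot.grab_frame(n))
E
```

```text
pics
workcell.py
{'clock': 0.0, 'qpos': array([-0.07019491,  0.52201741, -0.03632787,  1.6000196 ,  0.02120795,
        1.02105447, -0.11280293]), 'qd': array([-5.92474485e-05,  1.40233043e-03, -1.94606935e-04, -6.47982739e-04,
       -3.38495242e-04,  6.03473320e-04, -3.43605344e-05]), 'joint_efforts': array([-4.24098413e-03, -9.27110124e+01,  1.97758444e+00, -3.69928443e+01,
        1.76317629e-02,  8.19846697e-03, -6.58496788e-05]), 'position': array([ 6.24667666e-01, -4.13976396e-05,  2.30719449e-01]), 'tool_rot': array([-3.14048231e+00,  8.48031442e-05,  1.57078315e+00]), 'force': array([0.36351848, 0.57456431, 1.32371079]), 'moment': array([-0.00658038, -0.01014074, -0.06965601]), 'finger_force': 0.0, 'grip_width': 0.0852234354196232}
scene {'vfov': 49.07696921201392, 'cx': 324.8492029082028, 'cy': 232.4083198086243, 'dist_coeffs': array([-0.00417895,  0.        ,  0.        ,  0.        ,  0.        ]), 'eye': array([-0.36850596,  0.60518042,  0.95107479]), 'attitude': array([-2.22837485, -0.00926452, -2.21295488])}
side {'vfov': 51.261256090880146, 'cx': 314.23062045937047, 'cy': 236.51391103982695, 'dist_coeffs': array([-0.13710662,  0.        ,  0.        ,  0.        ,  0.        ]), 'eye': array([ 0.2995485 , -1.02845168,  0.56832799]), 'attitude': array([-2.02207326e+00, -8.35145742e-04, -2.13406789e-01])}
wrist {'vfov': 66.14759315035799, 'cx': 319.58118002868304, 'cy': 244.92120781291348, 'dist_coeffs': array([-0.00749961,  0.        ,  0.        ,  0.        ,  0.        ]), 'eye': array([0.62479591, 0.07081948, 0.37434465]), 'attitude': array([2.86457416e+00, 6.68775817e-04, 1.03671689e-03])}
```

View pics/scene0.png

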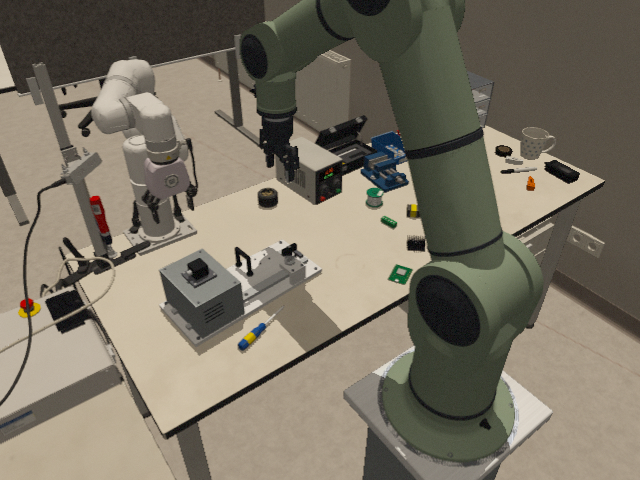

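View pics/side0.png

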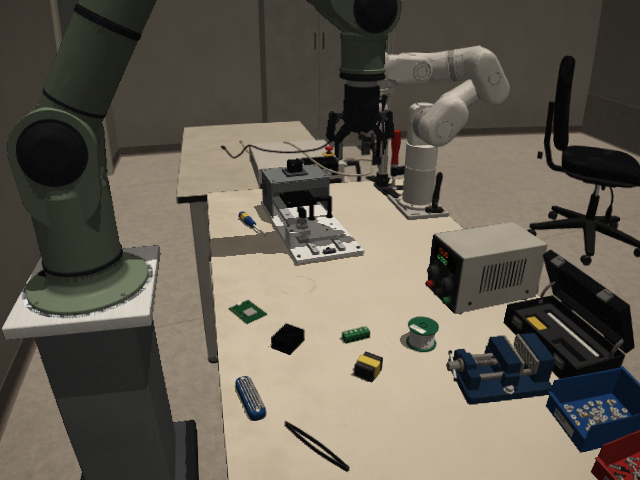

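View pics/wrist0.png

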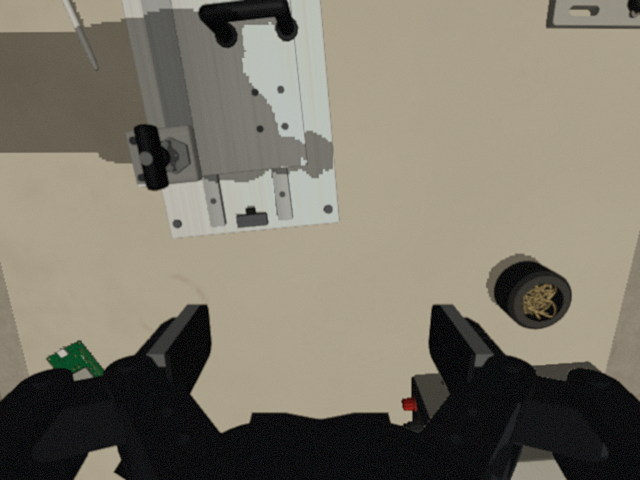

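The wrist view shows the slide (near corners 172,237 and 338,221), T-grip about (149,157) and handle about (245,10). In the side view the heat sink is at (288,338), the transformer at (368,366) and the terminal block at (355,334). The screwdriver lies left of the slide.

```bash
python3 - <<'E'
from h import *
np.set_printoptions(precision=4,suppress=True)
c=bot.calibration("wrist")
print(onz(c,[(172,237),(338,221)],.016))
print(onz(c,[(146,127),(154,187)],.112), onz(c,[(245,10)],.094))
s=bot.calibration("side");print(onz(s,[(288,338),(368,366),(355,334)],.015))
w=bot.calibration("scene");print(onz(w,[(417,243)],.02))
P=onz(c,[(172,237),(338,221)],.016)
d=P[0]-P[1];yaw=np.arctan2(-d[1],-d[0]);print("yaw",yaw)
o=P.mean(0)+R.from_euler('z',yaw).apply([0,.195,0]);print("base",o,"tgrip",o+R.from_euler('z',yaw).apply([-.048,-.12,.096]))
E
```

```text
[[ 0.4762 -0.023   0.016 ]
 [ 0.643  -0.0064  0.016 ]]
[[0.5066 0.0795 0.112 ]
 [0.5072 0.0388 0.112 ]] [[0.5745 0.1551 0.094 ]]
[[ 0.4073 -0.3111  0.015 ]
 [ 0.5246 -0.4148  0.015 ]
 [ 0.5282 -0.3252  0.015 ]]
[[ 0.3988 -0.3054  0.02  ]]
yaw 0.09919228236063994
base [0.5403 0.1794 0.016 ] tgrip [0.5044 0.0552 0.112 ]
```

The rows are not in the units I measure in: shifts go in units of 50 mm and turns go in units of 0.25 rad. I convert before sending: -0.118 m is -2.36, 0.03 m is 0.6, -0.099 rad is -0.396.

jog_arm(motion=[[0.085,0.2,-0.8,0,0,0,-0.12],[0.085,0.4,-1.6,0,0,0,-0.28],[0.085,0.6,-2.36,0,0,0,-0.396],[0.085,0.6,-2.36,0,0,0,-0.396],[0.085,0.6,-2.36,0,0,0,-0.396]], force=60)

```text
clock: 0.78
position: [0.5075, 0.0299, 0.2315]
tool_rot: [3.141, 0.0, 1.669]
force: [0.4, -0.3, 0.5]
grip_width: 0.0849
finger_force: 0.0
```

```bash
python3 - <<'E'
from h import *
print(bot.observe()["qpos"])
c=bot.calibration("wrist");print(c["eye"],c["attitude"]);im=bot.grab_frame("wrist")
cv2.imwrite("pics/w1.png",im)
E
```

```text
[-0.11177469  0.33723866 -0.0808127   1.90059007  0.03414614  0.90445287
 -0.11047776]
[0.50055945 0.10038918 0.37502371] [ 2.86455322e+00 -9.04528981e-04  9.97189376e-02]
```

View pics/w1.png

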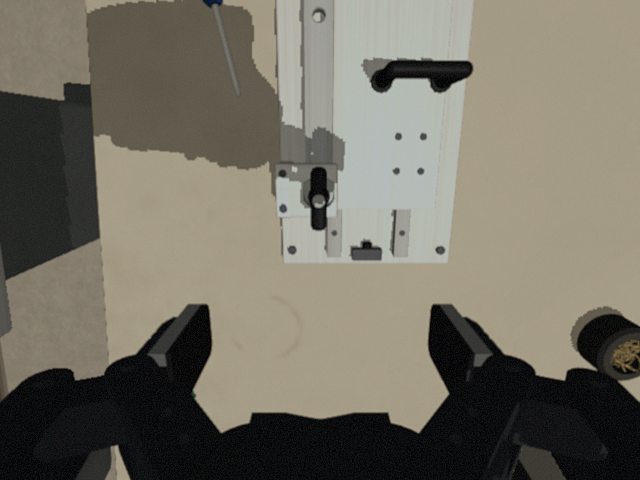

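The picture shows the bar upright at column 319, rows 168–229, with its top disc near (319,200). The handle spans (390,68) to (468,68), and the plate's near corners are (284,263) and (450,263).

```bash
python3 - <<'E'
from h import *
np.set_printoptions(precision=4,suppress=True)
c1=bot.calibration("wrist")
c0=dict(c1);c0["eye"]=np.array([0.62479591,0.07081948,0.37434465]);c0["attitude"]=np.array([2.86457416,6.68775817e-04,1.03671689e-03])
im0=cv2.imread("pics/wrist0.png");im1=cv2.imread("pics/w1.png")
def bl(im,x0,y0,x1,y1,m):
    g=im[y0:y1,x0:x1].max(2);n,l,s,ce=cv2.connectedComponentsWithStats((m(g)).astype(np.uint8))
    for i in range(1,n):
        if s[i,4]>25: print(s[i]+[x0,y0,0,0,0],ce[i]+[x0,y0])
print("disc");bl(im0,135,145,160,172,lambda g:g>50);bl(im1,308,190,331,212,lambda g:g>50)
print("bar");bl(im0,130,115,175,195,lambda g:g<50);bl(im1,300,155,340,240,lambda g:g<50)
print("handle");bl(im0,190,0,305,55,lambda g:g<50);bl(im1,365,50,480,100,lambda g:g<50)
print("tri disc",tri([(c0,(146.5,157.5)),(c1,(319,200))]))
print("tri hR",tri([(c0,(288,9)),(c1,(468,68))]),tri([(c0,(203,14)),(c1,(390,68))]))
P0=onz(c0,[(172,237),(338,221)],.016);P1=onz(c1,[(284,263),(450,263)],.016);print(P0,P1)
print(onz(c1,[(318.5,169),(318.5,229)],.112),onz(c1,[(388,68),(471,68)],.09))
E
```

```text
disc
[135 145  18  27 291] [141.5636 159.2234]
[326 190   5  22  74] [328.6351 202.2297]
[312 195  14  14 153] [318.4575 201.1895]
[308 199   4  13  31] [309.     206.8065]
bar
[ 130  124   43   66 1499] [152.1121 156.1241]
[308 167  21  63 822] [318.309  196.8589]
handle
[ 199    0   98   48 2517] [246.3639  17.7374]
[ 371   61  101   31 2009] [421.8736  72.9293]
tri disc (array([0.5046, 0.0593, 0.1125]), [np.float64(2.2111096719988134e-05), np.float64(2.2111096719945355e-05)])
tri hR (array([0.6027, 0.1601, 0.0833]), [np.float64(0.0012243094920402848), np.float64(0.0012243094920402838)]) (array([0.5454, 0.1537, 0.0915]), [np.float64(0.0003050789598644441), np.float64(0.00030507895986450545)])
[[ 0.4761 -0.023   0.016 ]
 [ 0.6429 -0.0064  0.016 ]] [[ 0.4767 -0.024   0.016 ]
 [ 0.6464 -0.0071  0.016 ]]
[[0.5021 0.0809 0.112 ]
 [0.5064 0.0379 0.112 ]] [[0.5443 0.1542 0.09  ]
 [0.6029 0.1602 0.09  ]]
```

Scaled: 0.1425 m is 2.85, 0.1 m is 2.

jog_arm(motion=[[0.085,0.3,0,1,0,0,0],[0.085,0.6,0,2,0,0,0],[0.085,0.6,0,2.7,0,0,0],[0.085,0.6,0,2.85,0,0,0],[0.085,0.6,0,2.85,0,0,0]], force=60)

```text
clock: 1.45
position: [0.5046, 0.0595, 0.0891]
tool_rot: [-3.141, 0.0, 1.669]
force: [-0.7, 0.3, -0.5]
grip_width: 0.0846
finger_force: 0.0
```

jog_arm(motion=[[0.0,0,0,0,0,0,0],[0.0,0,0,0,0,0,0],[0.0,0,0,0,0,0,0],[0.0,0,0,0,0,0,0],[0.0,0,0,0,0,0,0]], force=60)

```text
clock: 2.08
position: [0.5041, 0.0599, 0.0893]
tool_rot: [3.141, -0.0, 1.67]
force: [-3.7, 0.4, 10.5]
grip_width: 0.0133
finger_force: 58.5
```

Scaled: -0.0155 m is -0.31, -0.012 m is -0.24.

jog_arm(motion=[[0.0,0,0,-0.12,0,0,0],[0.0,0,0,-0.24,0,0,0],[0.0,0,0,-0.31,0,0,0],[0.0,0,0,-0.31,0,0,0],[0.0,0,0,-0.31,0,0,0]], force=60)

```text
clock: 2.7
position: [0.5038, 0.0598, 0.1041]
tool_rot: [-3.141, 0.0, 1.67]
force: [-0.5, 0.4, -11.0]
grip_width: 0.0132
finger_force: 58.6
```

jog_arm(motion=[[0.0,0,0,0,0,0,0.68],[0.0,0,0,0,0,0,1.36],[0.0,0,0,0,0,0,2.04],[0.0,0,0,0,0,0,2.72],[0.0,0,0,0,0,0,3.4]], force=60)

```text
clock: 3.32
position: [0.505, 0.0596, 0.1044]
tool_rot: [3.14, -0.001, 0.814]
force: [5.2, -3.1, -11.2]
grip_width: 0.0127
finger_force: 58.7
```

jog_arm(motion=[[0.0,0,0,0,0,0,0.72],[0.0,0,0,0,0,0,1.44],[0.0,0,0,0,0,0,2.16],[0.0,0,0,0,0,0,2.88],[0.0,0,0,0,0,0,2.88]], force=60)

```text
clock: 3.95
position: [0.5054, 0.0588, 0.1045]
tool_rot: [3.14, -0.003, 0.096]
force: [7.5, -9.1, -10.7]
grip_width: 0.0127
finger_force: 58.8
```

```bash
python3 -c "
from h import *
print(bot.observe())"
```

```text
{'clock': 3.95, 'qpos': array([-0.49504474,  0.55715503,  0.35309984,  2.02587621, -0.32150318,
        0.60871133, -1.40012784]), 'qd': array([ 0.01649377, -0.00416196, -0.02131872, -0.00191977,  0.01931137,
       -0.00275564,  0.05968289]), 'joint_efforts': array([ -5.7869862 , -82.84001112,   6.64314598, -22.92975247,
        -2.17309825,   2.63771698,  -2.04221673]), 'position': array([0.50538913, 0.05876674, 0.10446013]), 'tool_rot': array([ 3.13963143e+00, -2.61709628e-03,  9.62716961e-02]), 'force': array([  7.51332488,  -9.10384264, -10.74816902]), 'moment': array([-1.96803197, -1.62364844,  0.06080555]), 'finger_force': 58.770081996917725, 'grip_width': 0.012726857053591894}
```

Scaled: 0.006 m is 0.12, 0.003 m is 0.06.

jog_arm(motion=[[0.0,0,0,0.06,0,0,0],[0.0,0,0,0.12,0,0,0],[0.0,0,0,0.12,0,0,0]], force=60)

```text
clock: 4.32
position: [0.5058, 0.0582, 0.0991]
tool_rot: [3.14, -0.004, 0.098]
force: [4.5, -11.6, 3.7]
grip_width: 0.0131
finger_force: 60.4
```

jog_arm(motion=[[0.03,0,0,0,0,0,0],[0.06,0,0,0,0,0,0],[0.085,0,0,0,0,0,0],[0.085,0,0,0,0,0,0]], force=60)

```text
clock: 4.82
position: [0.504, 0.06, 0.0983]
tool_rot: [-3.141, -0.0, 0.1]
force: [-1.0, 0.7, 0.1]
grip_width: 0.0819
finger_force: 0.0
```

jog_arm(motion=[[0.085,0,0,-0.6,0,0,0],[0.085,0,0,-1.4,0,0,0],[0.085,0,0,-2.4,0,0,0],[0.085,0,0,-2.6,0,0,0],[0.085,0,0,-2.6,0,0,0]])

```text
clock: 5.45
position: [0.5041, 0.0601, 0.2284]
tool_rot: [-3.141, -0.001, 0.1]
force: [-0.7, 0.4, -1.1]
grip_width: 0.0852
finger_force: 0.0
```

```bash
python3 - <<'E'
from h import *
c=bot.calibration("wrist");print(c["eye"],c["attitude"])
cv2.imwrite("pics/w2.png",bot.grab_frame("wrist"));cv2.imwrite("pics/s2.png",bot.grab_frame("side"))
E
```

```text
[0.57283633 0.06853702 0.37202329] [ 2.86590762e+00  2.33042639e-04 -1.46955525e+00]
```

View pics/w2.png

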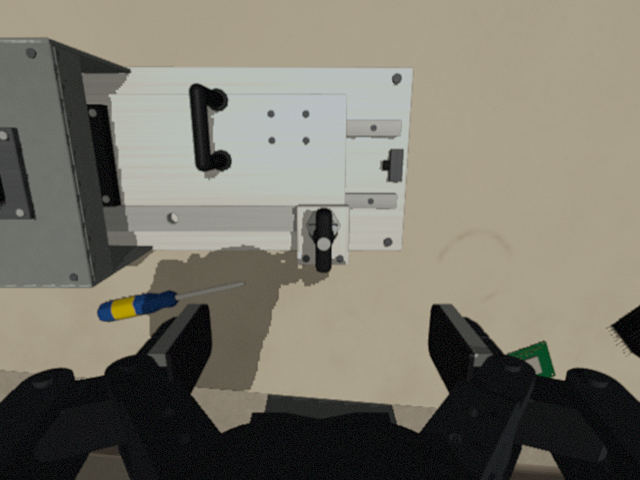

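The bar is now crosswise at columns 316–331, rows 208–271, with its disc at (324,244). The handle bar runs from (196,88) to (203,165).

```bash
python3 - <<'E'
from h import *
np.set_printoptions(precision=4,suppress=True)
c1=bot.calibration("wrist");ca=dict(c1);ca["eye"]=np.array([.50055945,.10038918,.37502371]);ca["attitude"]=np.array([2.86455322,-9.04528981e-04,9.97189376e-02])
print(onz(c1,[(324,244)],.122),onz(c1,[(324,244)],.112))
print(tri([(ca,(388,68)),(c1,(203,168))]),tri([(ca,(471,68)),(c1,(196,85))]))
print(onz(c1,[(203,168),(196,85)],.09),onz(c1,[(199.5,126.5)],.09))
print(onz(c1,[(402,250),(411,68)],.016))
E
```

```text
[[0.503  0.0581 0.122 ]] [[0.5002 0.0577 0.112 ]]
(array([0.5439, 0.1537, 0.0899]), [np.float64(0.0006700612473536696), np.float64(0.0006700612473536968)]) (array([0.6009, 0.1586, 0.0938]), [np.float64(0.0009758050136883975), np.float64(0.0009758050136884471)])
[[0.5437 0.153  0.09  ]
 [0.6009 0.1589 0.09  ]] [[0.5731 0.156  0.09  ]]
[[ 0.475  -0.0249  0.016 ]
 [ 0.6415 -0.0058  0.016 ]]
```

Scaled: 0.09 m is 1.8, -0.0885 m is -1.77.

jog_arm(motion=[[0.085,0.6,-0.68,0,0,0,0],[0.085,1.2,-1.36,0,0,0,0],[0.085,1.56,-1.77,0,0,0,0],[0.085,1.56,-1.77,1,0,0,0],[0.085,1.56,-1.77,1.8,0,0,0]], force=40)

```text
clock: 6.18
position: [0.5719, 0.1556, 0.1351]
tool_rot: [3.141, 0.003, 0.1]
force: [0.6, 0.0, -0.4]
grip_width: 0.0849
finger_force: 0.0
```

jog_arm(motion=[[0.085,0,0,0.8,0,0,0],[0.085,0,0,1.34,0,0,0],[0.085,0,0,1.34,0,0,0]])

```text
clock: 6.55
position: [0.5711, 0.1549, 0.0685]
tool_rot: [3.14, 0.005, 0.099]
force: [-0.6, 0.1, 0.1]
grip_width: 0.0852
finger_force: 0.0
```

jog_arm(motion=[[0,0,0,0,0,0,0],[0,0,0,0,0,0,0],[0,0,0,0,0,0,0],[0,0,0,0,0,0,0],[0,0,0,0,0,0,0]], force=40)

```text
clock: 7.18
position: [0.5731, 0.1547, 0.0718]
tool_rot: [3.141, -0.001, 0.099]
force: [-0.4, -5.2, 6.2]
grip_width: 0.0103
finger_force: 39.1
```

Scaled: 0.1 m is 2, 0.078 m is 1.56.

jog_arm(motion=[[0,0,0.24,0,0,0,0],[0,0,0.64,0,0,0,0],[0,0,1.1,0,0,0,0],[0,0,1.56,0,0,0,0],[0,0,2,0,0,0,0]], force=40)

```text
clock: 7.8
position: [0.5828, 0.056, 0.0718]
tool_rot: [-3.141, -0.0, 0.1]
force: [-0.8, 2.9, 6.8]
grip_width: 0.0103
finger_force: 39.3
```

jog_arm(motion=[[0,0,0.3,0,0,0,0],[0,0,0.56,0,0,0,0],[0,0,0.74,0,0,0,0],[0,0,0.82,0,0,0,0],[0,0,0.82,0,0,0,0]], force=40)

```text
clock: 8.43
position: [0.5869, 0.0153, 0.0718]
tool_rot: [-3.141, -0.0, 0.1]
force: [-2.4, 0.5, 7.7]
grip_width: 0.0105
finger_force: 39.7
```

Scaled: 0.003 m is 0.06.

jog_arm(motion=[[0,0,0.06,0,0,0,0],[0,0,0.06,0,0,0,0]], force=40)

```text
clock: 8.68
position: [0.5868, 0.0152, 0.0717]
tool_rot: [-3.138, 0.0, 0.102]
force: [-4.9, 13.9, 10.1]
grip_width: 0.0107
finger_force: 40.3
```

At the stop: 14 N with no more motion. I'll release, lift and look at the pocket.

jog_arm(motion=[[0.03,0,0,0,0,0,0],[0.085,0,0,0,0,0,0],[0.085,0,0,0,0,0,0],[0.085,0,0,0,0,0,0]], force=40)

```text
clock: 9.18
position: [0.5872, 0.0122, 0.0713]
tool_rot: [3.141, 0.0, 0.1]
force: [-0.4, 0.6, 0.5]
grip_width: 0.0814
finger_force: 0.0
```

jog_arm(motion=[[0.085,0,0,-0.8,0,0,0],[0.085,0,0,-2,0,0,0],[0.085,-0.6,-0.6,-3.2,0,0,0],[0.085,-0.6,-0.6,-3.2,0,0,0],[0.085,-0.6,-0.6,-3.2,0,0,0]])

```text
clock: 9.8
position: [0.5544, 0.0395, 0.2315]
tool_rot: [-3.141, -0.001, 0.101]
force: [-0.8, -0.4, -0.8]
grip_width: 0.085
finger_force: 0.0
```

```bash
python3 - <<'E'
from h import *
c=bot.calibration("wrist");print(c["eye"].tolist(),c["attitude"].tolist())
cv2.imwrite("pics/w3.png",bot.grab_frame("wrist"))
E
```

```text
[0.6231454842683236, 0.04803344208898335, 0.375122836878348] [2.866016946067292, 8.593163935644021e-05, -1.4691956173711918]
```

View pics/w3.png

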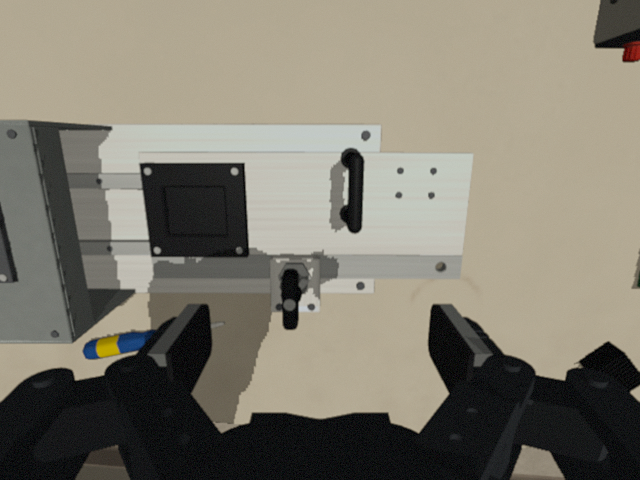

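The nest block's top corners are at (139,163), (245,163), (248,256) and (151,257), with the faint pocket outline inside. I'll take a second view with the block nearer the centre.

Scaled: -0.1 m is -2, -0.05 m is -1.

jog_arm(motion=[[0.085,0,-1,0,0,0,0],[0.085,-0.6,-2,0,0,0,0],[0.085,-0.6,-2,0,0,0,0],[0.085,-0.6,-2,0,0,0,0]])

```text
clock: 10.35
position: [0.5146, 0.135, 0.2303]
tool_rot: [3.14, 0.001, 0.099]
force: [0.3, -0.1, 0.7]
grip_width: 0.0846
finger_force: 0.0
```

```bash
cat > p.py <<'E'
from h import *
np.set_printoptions(precision=4,suppress=True)
c=bot.calibration("wrist");print(c["eye"].tolist(),c["attitude"].tolist())
im=bot.grab_frame("wrist");cv2.imwrite("pics/w4.png",im)
c3=dict(c);c3["eye"]=np.array([0.6231454842683236, 0.04803344208898335, 0.375122836878348]);c3["attitude"]=np.array([2.866016946067292, 8.593163935644021e-05, -1.4691956173711918])
ctr=np.array([0.573,0.156,0])+R.from_euler('z',.1).apply([-.03,-.05,0])
print(proj(c3,onz(c3,[(197,211)],.042)),proj(c,onz(c3,[(197,211)],.042)))
u,v=proj(c,onz(c3,[(197,211)],.042))[0].astype(int)
a=cv2.imread("pics/w3.png")[145:275,120:265]; b=im[max(v-70,0):v+70,max(u-75,0):u+75]
print("off",max(u-75,0),max(v-70,0))
f=lambda x:cv2.resize(np.clip(x.astype(float)*5,0,255).astype(np.uint8),(400,360*1),interpolation=cv2.INTER_CUBIC)
print(a.shape,b.shape)
cv2.imwrite("pics/pk.png",np.hstack([f(a),f(b)]))
E
python3 p.py
```

```text
[0.5837140253612879, 0.14366571501491965, 0.3737085235334362] [2.8638370078174917, -0.0014095894837438117, -1.4703996509359172]
[[197. 211.]] [[304.2438 177.7143]]
off 229 107
(130, 145, 3) (140, 150, 3)
```

View pics/pk.png

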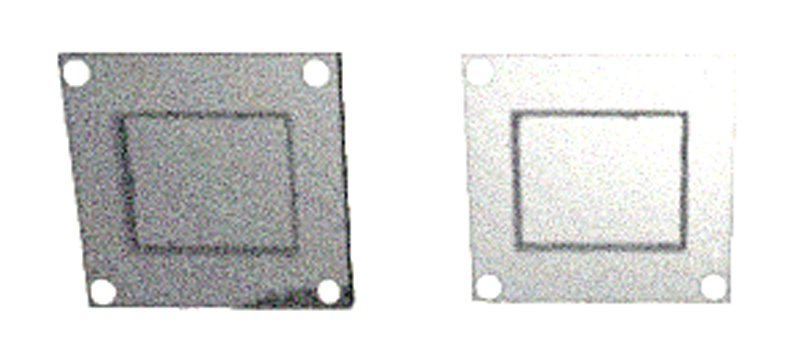

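Both crops show the pocket outline and the four screws, so I'll triangulate the screws and pocket corners.

```bash
python3 - <<'E'
from h import *
np.set_printoptions(precision=4,suppress=True)
c=bot.calibration("wrist")
c4=dict(c);c4["eye"]=np.array([0.5837140253612879, 0.14366571501491965, 0.3737085235334362]);c4["attitude"]=np.array([2.8638370078174917, -0.0014095894837438117, -1.4703996509359172])
c3=dict(c);c3["eye"]=np.array([0.6231454842683236, 0.04803344208898335, 0.375122836878348]);c3["attitude"]=np.array([2.866016946067292, 8.593163935644021e-05, -1.4691956173711918])
A=cv2.imread("pics/w3.png").max(2);B=cv2.imread("pics/w4.png").max(2)
def ref(I,p):
    x,y=map(int,np.round(p));w=I[y-7:y+8,x-7:x+8]
    n,l,s,ce=cv2.connectedComponentsWithStats((w>100).astype(np.uint8))
    i=[k for k in range(1,n) if l[7,7]==k]
    return ce[i[0]]+[x-7,y-7] if i else None
sa=np.array([(76,72),(316,73),(329,292),(103,292)])*[.3625,.3611]+[120,145]
sb=np.array([(80,71),(313,71),(313,287),(88,287)])*[.375,.3889]+[229,107]
for p,q in zip(sa,sb):
    p,q=ref(A,p),ref(B,q)
    print(p,q,tri([(c3,p),(c4,q)]) if p is not None and q is not None else None, onz(c3,[p],.047) if p is not None else'',onz(c4,[q],.047) if q is not None else '')
pa=np.array([(127,117),(288,118),(295,246),(137,246)])*[.3625,.3611]+[120,145]
pb=np.array([(118,117),(283,116),(284,245),(120,245)])*[.375,.3889]+[229,107]
T=[]
for p,q in zip(pa,pb): T.append(tri([(c3,p),(c4,q)])[0]);print(T[-1],onz(c3,[p],.042)[0],onz(c4,[q],.042)[0])
P=onz(c3,pa,.042);Q=onz(c4,pb,.042);print(np.mean(T,0),P.mean(0),Q.mean(0))
for Z in(P,Q):
  print([np.linalg.norm(Z[i]-Z[i-1]).round(4) for i in range(4)], [np.arctan2(*(Z[i]-Z[j])[[1,0]]) for i,j in((1,2),(0,3))])
E
```

```text
[147.1163 170.8837] [258.2105 134.5088] (array([0.5829, 0.1952, 0.0487]), [np.float64(5.708320265589797e-05), np.float64(5.708320265593506e-05)]) [[0.5826 0.196  0.047 ]] [[0.5829 0.1955 0.047 ]]
[234.0682 170.9545] [348.0702 134.4737] (array([0.5905, 0.1197, 0.0488]), [np.float64(8.664258621989685e-05), np.float64(8.66425862200505e-05)]) [[0.5902 0.12   0.047 ]] [[0.5906 0.1196 0.047 ]]
None [346.1333 218.0667] None  [[0.5186 0.1125 0.047 ]]
[156.8421 249.9474] [261.6364 218.0909] (array([0.5111, 0.1883, 0.0482]), [np.float64(6.945315685783778e-05), np.float64(6.945315685762743e-05)]) [[0.5106 0.1888 0.047 ]] [[0.5109 0.1885 0.047 ]]
[0.5689 0.1826 0.0396] [0.5691 0.1816 0.042 ] [0.5692 0.1824 0.042 ]
[0.5747 0.1287 0.0446] [0.5741 0.1292 0.042 ] [0.5749 0.1287 0.042 ]
[0.5325 0.1239 0.0479] [0.5314 0.1255 0.042 ] [0.5311 0.1234 0.042 ]
[0.5255 0.179  0.0411] [0.5259 0.1787 0.042 ] [0.5255 0.1788 0.042 ]
[0.5504 0.1536 0.0433] [0.5501 0.1537 0.042 ] [0.5502 0.1533 0.042 ]
[np.float64(0.0433), np.float64(0.0526), np.float64(0.0429), np.float64(0.0535)] [np.float64(0.08683256946007188), np.float64(0.06704726357402732)]
[np.float64(0.0438), np.float64(0.0541), np.float64(0.0441), np.float64(0.0557)] [np.float64(0.11954598247917915), np.float64(0.0817846836370395)]
```

Scaled: 0.275 m is 5.5, 0.22 m is 4.4.

jog_arm(motion=[[0.085,0,1.1,0,0,0,0],[0.085,-0.4,2.2,0,0,0,0],[0.085,-0.8,3.3,0,0,0,0],[0.085,-1.3,4.4,0,0,0,0],[0.085,-1.8,5.5,0,0,0,0]])

```text
clock: 11.02
position: [0.4514, -0.15, 0.231]
tool_rot: [3.141, 0.0, 0.098]
force: [1.5, 0.1, -0.1]
grip_width: 0.085
finger_force: 0.0
```

jog_arm(motion=[[0.085,-0.4,0.8,0,0,0,0],[0.085,-1,1.5,0,0,0,0],[0.085,-1.4,2,0,0,0,0],[0.085,-1.4,2,0,0,0,0],[0.085,-1.4,2,0,0,0,0]])

```text
clock: 11.65
position: [0.3927, -0.2536, 0.231]
tool_rot: [-3.142, 0.0, 0.099]
force: [-0.0, 0.5, 0.1]
grip_width: 0.0849
finger_force: 0.0
```

```bash
cat > q.py <<'E'
import sys
from h import *
np.set_printoptions(precision=4,suppress=True)
c=bot.calibration("wrist");print(bot.observe()["qpos"],[c["eye"].tolist(),c["attitude"].tolist()])
im=bot.grab_frame("wrist");cv2.imwrite("pics/%s.png"%sys.argv[1],im)
E
python3 q.py w5
```

```text
[ 0.0184  0.3055  0.5328  2.0198 -0.2014  0.8671 -0.8102] [[0.4616243034913615, -0.24522712212537584, 0.37456371151412815], [2.864759549410344, -0.00020276417274223135, -1.4711425907663385]]
```

View pics/w5.png

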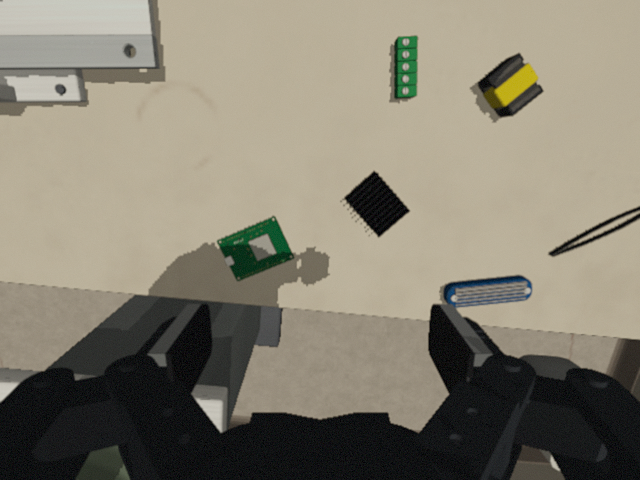

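The heat sink's top corners are near (375,171), (409,210), (379,237) and (345,200). The fins run from lower left to upper right, and the terminal block, transformer and circuit board are clear of it. I'll refine by mask and work out the move.

```bash
cat > sk.py <<'E'
from h import *
np.set_printoptions(precision=4,suppress=True)
def corners(path,x0,y0,x1,y1,t=45):
    im=cv2.imread(path)[y0:y1,x0:x1].max(2)
    m=cv2.morphologyEx((im<t).astype(np.uint8),cv2.MORPH_OPEN,np.ones((5,5)))
    m=cv2.morphologyEx(m,cv2.MORPH_CLOSE,np.ones((5,5)))
    k=max(cv2.findContours(m,0,1)[0],key=cv2.contourArea)
    r=cv2.minAreaRect(k);print(r);return cv2.boxPoints(r)+[x0,y0]
E
python3 - <<'E'
from sk import *
c=bot.calibration("wrist");c["eye"]=np.array([0.4616243034913615, -0.24522712212537584, 0.37456371151412815]);c["attitude"]=np.array([2.864759549410344, -0.00020276417274223135, -1.4711425907663385])
p=corners("pics/w5.png",325,155,430,255);print(p)
P=onz(c,p,.025);print(P,P.mean(0));
for i in range(4):
    d=P[i]-P[i-1];print(np.linalg.norm(d),np.arctan2(d[1],d[0]))
E
```

```text
((50.99347686767578, 48.58055114746094), (51.69758224487305, 40.154197692871094), 49.63546371459961)
[[343.955  196.8882]
 [374.5501 170.8824]
 [408.0319 210.2729]
 [377.4369 236.2787]]
[[ 0.4124 -0.2735  0.025 ]
 [ 0.4394 -0.2991  0.025 ]
 [ 0.4057 -0.3363  0.025 ]
 [ 0.3772 -0.3107  0.025 ]] [ 0.4087 -0.3049  0.025 ]
0.05117975032079702 0.8133846126209378
0.03719393493478 -0.7576271602646564
0.05020842200320466 -2.3062478589811124
0.03830885165000448 2.40964571907356
```

jog_arm(motion=[[0.085,-0.06,0.4,0.25,0,0,-0.72],[0.085,-0.12,0.8,0.5,0,0,-1.44],[0.085,-0.18,1.2,0.75,0,0,-2.16],[0.085,-0.24,1.45,1,0,0,-2.9],[0.085,-0.24,1.45,1,0,0,-2.9]])

```text
clock: 12.32
position: [0.3877, -0.3266, 0.1806]
tool_rot: [-3.14, 0.0, 0.823]
force: [-0.2, -0.6, 0.2]
grip_width: 0.0849
finger_force: 0.0
```

jog_arm(motion=[[0.085,0,0,0,0,0,0],[0.085,0,0,0,0,0,0]])

```text
clock: 12.58
position: [0.3886, -0.326, 0.1818]
tool_rot: [3.141, -0.0, 0.823]
force: [0.8, 0.6, 0.0]
grip_width: 0.0847
finger_force: 0.0
```

```bash
python3 q.py w6; python3 - <<'E'
from sk import *
s=bot.observe();print(s["position"],s["tool_rot"])
c=bot.calibration("wrist")
print(proj(c,[.4087,-.3049,.025]))
c5=dict(c);c5["eye"]=np.array([0.4616243034913615, -0.24522712212537584, 0.37456371151412815]);c5["attitude"]=np.array([2.864759549410344, -0.00020276417274223135, -1.4711425907663385])
u,v=proj(c,[.4087,-.3049,.025])[0].astype(int)
p=corners("pics/w6.png",u-60,v-60,u+60,v+55);print(p)
P=onz(c,p,.025);print(P,P.mean(0))
for i in range(4):
    d=P[i]-P[i-1];print(np.linalg.norm(d),np.arctan2(d[1],d[0]))
print(tri([(c5,(375.99,203.58)),(c,p.mean(0))]))
E
```

```text
[ 0.3287  0.4208  0.3312  1.9704 -0.1905  0.7792  0.0216] [[0.4354641488012804, -0.2736033640677806, 0.3253196376554398], [2.865168109246784, -0.0009091555171305554, -0.7464777065835144]]
[ 0.3884 -0.3261  0.1817] [ 3.1411 -0.0002  0.8239]
[[321.2133 192.7952]]
((60.0, 62.5), (59.0, 44.0), 90.0)
[[299. 165.]
 [343. 165.]
 [343. 224.]
 [299. 224.]]
[[ 0.4107 -0.2766  0.025 ]
 [ 0.4365 -0.3004  0.025 ]
 [ 0.4044 -0.3363  0.025 ]
 [ 0.3775 -0.3114  0.025 ]] [ 0.4073 -0.3062  0.025 ]
0.04818409601639122 0.8097643462126455
0.03512050354584651 -0.745948547367782
0.04819159522775494 -2.2994814927639267
0.036679166606241 2.3954859965086728
(array([ 0.4059, -0.3081,  0.0048]), [np.float64(0.0001628800425009915), np.float64(0.00016288004250098392)])
```

```bash
python3 -c "
import cv2,numpy as np
a=cv2.imread('pics/w6.png')[145:245,270:370];cv2.imwrite('pics/c6.png',cv2.resize(np.clip(a*2.5,0,255).astype('uint8'),(600,600),interpolation=cv2.INTER_CUBIC))"
```

```text
(no output)
```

View pics/c6.png

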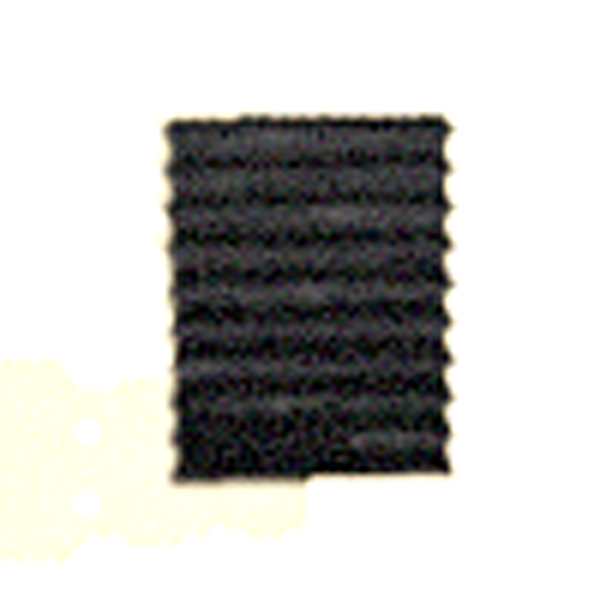

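The crop shows fin tips spanning columns 167–452 and rows 118–478, that is (297.8–345.3, 164.7–224.7) in the full picture. The bottom edge is the last fin's top.

```bash
python3 - <<'E'
from sk import *
c=bot.calibration("wrist")
c5=dict(c);c5["eye"]=np.array([0.4616243034913615, -0.24522712212537584, 0.37456371151412815]);c5["attitude"]=np.array([2.864759549410344, -0.00020276417274223135, -1.4711425907663385])
for a,b in(((298.5,224.7),(378,237)),((345.2,224),(409,210.5)),((297.8,165.2),(344,197)),((345.2,165),(374.8,170.5))): print(tri([(c,a),(c5,b)]),onz(c,[a],.025)[0],onz(c5,[b],.025)[0])
ax=np.array([np.cos(.824),np.sin(.824),0])
b=onz(c,[(298.5,224.7),(345.2,224)],.025);print(b,np.linalg.norm(b[0]-b[1]),"ctr",b.mean(0)+.024*ax)
t=onz(c,[(297.8,165),(345.2,165)],.005);print(t,np.linalg.norm(t[0]-t[1]),"ctr",t.mean(0)-.025*ax)
E
```

```text
(array([ 0.3765, -0.3116,  0.0243]), [np.float64(0.00016416619095212492), np.float64(0.0001641661909520464)]) [ 0.3768 -0.3116  0.025 ] [ 0.3765 -0.3114  0.025 ]
(array([ 0.4056, -0.3376,  0.0245]), [np.float64(0.00018332026111452199), np.float64(0.00018332026111450252)]) [ 0.4058 -0.3376  0.025 ] [ 0.4056 -0.3373  0.025 ]
(array([ 0.4069, -0.2764, -0.0115]), [np.float64(0.0001880852466060992), np.float64(0.00018808524660607679)]) [ 0.4099 -0.276   0.025 ] [ 0.4123 -0.2736  0.025 ]
(array([ 0.4379, -0.3044, -0.007 ]), [np.float64(0.00023178883262104792), np.float64(0.00023178883262112485)]) [ 0.4378 -0.3016  0.025 ] [ 0.4398 -0.2993  0.025 ]
[[ 0.3768 -0.3116  0.025 ]
 [ 0.4058 -0.3376  0.025 ]] 0.03894401022976086 ctr [ 0.4076 -0.307   0.025 ]
[[ 0.4083 -0.2761  0.005 ]
 [ 0.438  -0.3034  0.005 ]] 0.04035449730833213 ctr [ 0.4062 -0.3081  0.005 ]
```

Scaled: 0.013 m is 0.26, 0.1765 m is 3.53.

jog_arm(motion=[[0.085,0.26,0.02,0.6,0,0,0],[0.085,0.52,0.02,1.6,0,0,0],[0.085,0.52,0.02,2.6,0,0,0],[0.085,0.52,0.02,3.3,0,0,0],[0.085,0.52,0.02,3.53,0,0,0]])

```text
clock: 13.25
position: [0.4058, -0.3075, 0.0035]
tool_rot: [-3.139, 0.001, 0.824]
force: [0.1, 0.1, 0.3]
grip_width: 0.0848
finger_force: 0.0
```

jog_arm(motion=[[0.085,0,0,0,0,0,0],[0,0,0,0,0,0,0],[0,0,0,0,0,0,0],[0,0,0,0,0,0,0],[0,0,0,0,0,0,0]], force=40)

```text
clock: 13.88
position: [0.4068, -0.3084, 0.0058]
tool_rot: [3.14, -0.0, 0.825]
force: [-1.5, 2.3, 14.1]
grip_width: 0.039
finger_force: 38.5
```

jog_arm(motion=[[0,0,0,0,0,0,0],[0,0,0,-0.6,0,0,0],[0,0,0,-1.6,0,0,0],[0,0,0,-2.6,0,0,0],[0,0,0,-2.6,0,0,0]])

```text
clock: 14.5
position: [0.4078, -0.3091, 0.1383]
tool_rot: [3.136, -0.002, 0.825]
force: [1.1, 0.2, -2.4]
grip_width: 0.0392
finger_force: 41.6
```

```bash
python3 q.py w7
```

```text
[ 0.2992  0.4934  0.3122  1.9983 -0.2351  0.678   0.0136] [[0.4539922680667723, -0.2563062558301364, 0.28195469365998127], [2.8665765319973024, -0.006071964344961156, -0.7450742997141044]]
```

View pics/w7.png

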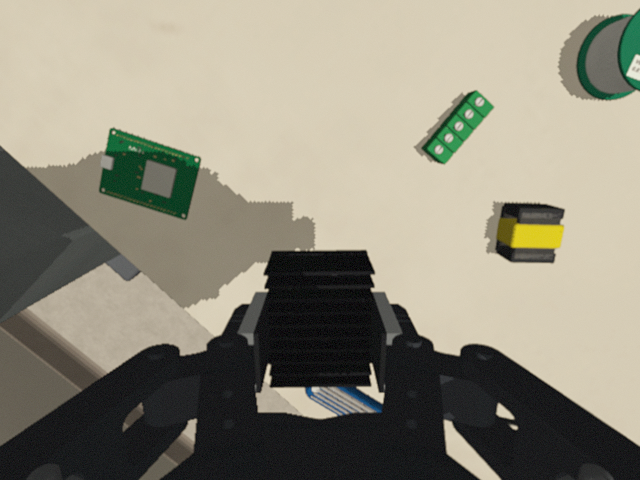

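The sink is held level between the pads. Its far base edge is at row 251 (columns 270–367) and the last fin top at row 386 (columns 270–372). I'll compute its offset in the tool.

```bash
python3 - <<'E'
from sk import *
c=bot.calibration("wrist");s=bot.observe();print(s["position"],s["tool_rot"])
t=s["position"];
im=cv2.imread("pics/w7.png").max(2)
for x in(300,320,340): print(x,np.argmax(im[200:300,x]<60)+200, [y for y in range(375,395)if im[y,x]>60][:1])
Z=t[2]-.0055
n=onz(c,[(271,386.5),(371,386.5)],Z+.0245);f=onz(c,[(270,251),(367,251)],Z)
for P in(n,f): print([totool(s,p-t) for p in P],np.linalg.norm(P[0]-P[1]))
E
```

```text
[ 0.4071 -0.3084  0.1364] [ 3.1385 -0.0011  0.825 ]
300 252 [386]
320 252 [386]
340 251 [386]
[array([-0.023 , -0.0201, -0.0191]), array([-0.0231,  0.0194, -0.019 ])] 0.03948588853033257
[array([ 0.0254, -0.0219,  0.0055]), array([0.0254, 0.0191, 0.0056])] 0.04098896230845178
```

The rows are not in the units I measure in: shifts go in units of 50 mm and turns go in units of 0.25 rad. I convert before sending: -0.07 m is -1.4, 0.07 m is 1.4, -0.75 rad is -3.

jog_arm(motion=[[0,0.6,-0.28,-0.6,0,0,-0.4],[0,1.4,-0.66,-1.2,0,0,-1],[0,2.3,-1.1,-1.4,0,0,-1.68],[0,3.3,-1.58,-1.4,0,0,-2.4],[0,4.2,-2,-1.4,0,0,-3]])

```text
clock: 15.18
position: [0.4753, -0.084, 0.2041]
tool_rot: [-3.141, -0.0, 1.581]
force: [0.7, -0.7, -0.5]
grip_width: 0.0386
finger_force: 41.5
```

```bash
python3 -c "
from h import *
s=bot.observe();print(totool(s,np.array([.5515,.1532,.2])-s['position']))"
```

```text
[0.23647033 0.07850582 0.00417138]
```

jog_arm(motion=[[0,1,0.34,0,0,0,-0.08],[0,2,0.66,0,0,0,-0.16],[0,3,1,0,0,0,-0.24],[0,4,1.34,0,0,0,-0.32],[0,4.5,1.5,0,0,0,-0.36]])

```text
clock: 15.8
position: [0.5493, 0.142, 0.2035]
tool_rot: [-3.14, -0.001, 1.668]
force: [0.3, -0.5, -0.0]
grip_width: 0.0393
finger_force: 41.5
```

jog_arm(motion=[[0,0,0,0,0,0,0],[0,0,0,0,0,0,0],[0,0,0,0,0,0,0]])

```text
clock: 16.18
position: [0.5494, 0.1379, 0.2047]
tool_rot: [-3.141, 0.0, 1.663]
force: [0.9, -0.3, -0.5]
grip_width: 0.0388
finger_force: 41.5
```

```bash
python3 -c "
from h import *
s=bot.observe();print(totool(s,np.array([.5515,.1532,.07])-s['position']),s['tool_rot'])"
```

```text
[0.0151366  0.00352575 0.13472693] [-3.14130149e+00  3.79610842e-04  1.66305188e+00]
```

Scaled: 0.1345 m is 2.69, 0.115 m is 2.3, -0.006 rad is -0.024.

jog_arm(motion=[[0,0.16,0.04,0.6,0,0,-0.024],[0,0.3,0.07,1.4,0,0,-0.024],[0,0.3,0.07,2.3,0,0,-0.024],[0,0.3,0.07,2.69,0,0,-0.024],[0,0.3,0.07,2.69,0,0,-0.024]])

```text
clock: 16.8
position: [0.5509, 0.1534, 0.0693]
tool_rot: [-3.139, 0.001, 1.67]
force: [0.9, 0.2, -0.5]
grip_width: 0.0387
finger_force: 41.6
```

jog_arm(motion=[[0,0,0,0,0,0,0],[0,0,0,0,0,0,0]])

```text
clock: 17.05
position: [0.5522, 0.1544, 0.0714]
tool_rot: [3.14, -0.0, 1.67]
force: [-0.6, 0.6, -0.2]
grip_width: 0.0385
finger_force: 41.6
```

```bash
python3 q.py w8; python3 - <<'E'
from h import *
np.set_printoptions(precision=4,suppress=True)
s=bot.observe();print(totool(s,np.array([.5515,.1532,.048])-s['position']),s['tool_rot'])
c=bot.calibration("wrist");im=cv2.imread("pics/w8.png").max(2)
# screws on the nest seen now, against where they were measured
for X in((.5829,.1952,.047),(.5905,.1197,.047),(.5186,.1125,.047),(.5111,.1883,.047)):
    u,v=proj(c,X)[0]
    if 10<u<630 and 10<v<470:
        a,b=int(u),int(v);w=im[b-9:b+10,a-9:a+10];n,l,st,ce=cv2.connectedComponentsWithStats((w>100).astype('uint8'));print((u,v),[(st[i,4],ce[i]+[a-9,b-9]) for i in range(1,n) if st[i,4]>15])
E
```

```text
[-0.3955  0.6567  0.0275  1.8602 -0.0287  0.6234 -0.2508] [[0.5450404824417, 0.2248450218189024, 0.21505757716232057], [2.865044771515449, -0.0020048494938802452, 0.10069513768225336]]
[-0.0012 -0.0008  0.0233] [ 3.1401 -0.0004  1.6706]
(np.float64(393.93974107017567), np.float64(215.19889385816768)) [(np.int32(118), array([394.5254, 215.1864]))]
(np.float64(385.7794041130565), np.float64(358.8349595037567)) []
(np.float64(246.74489890463568), np.float64(358.8506192088379)) []
(np.float64(238.16983495409804), np.float64(214.48842637356202)) [(np.int32(117), array([237.6752, 214.9316]))]
```

The screws match the earlier fix to half a pixel. Lowering.

Scaled: -0.001 m is -0.02, 0.0225 m is 0.45.

jog_arm(motion=[[0,-0.02,-0.014,0.12,0,0,0],[0,-0.02,-0.014,0.24,0,0,0],[0,-0.02,-0.014,0.34,0,0,0],[0,-0.02,-0.014,0.41,0,0,0],[0,-0.02,-0.014,0.45,0,0,0]])

```text
clock: 17.73
position: [0.5509, 0.1533, 0.0477]
tool_rot: [-3.141, 0.0, 1.671]
force: [-9.9, -2.1, 31.4]
grip_width: 0.0386
finger_force: 44.9
```

jog_arm(motion=[[0,0,0,0,0,0,0],[0,0,0,0,0,0,0]])

```text
clock: 17.98
position: [0.5509, 0.1533, 0.0479]
tool_rot: [-3.141, 0.0, 1.671]
force: [-2.2, -1.4, 3.8]
grip_width: 0.0385
finger_force: 42.1
```

jog_arm(motion=[[0.05,0,0,0,0,0,0],[0.07,0,0,0,0,0,0],[0.085,0,0,0,0,0,0],[0.085,0,0,0,0,0,0]])

```text
clock: 18.48
position: [0.551, 0.1533, 0.0478]
tool_rot: [3.142, 0.0, 1.671]
force: [0.0, -0.5, 0.6]
grip_width: 0.0844
finger_force: 0.0
```

jog_arm(motion=[[0.085,0,0,-0.6,0,0,0],[0.085,-0.2,0,-1.6,0,0,0],[0.085,-0.6,0,-2.6,0,0,0],[0.085,-1,0,-3.4,0,0,0],[0.085,-1,0,-3.4,0,0,0]])

```text
clock: 19.1
position: [0.5575, 0.1022, 0.2208]
tool_rot: [3.137, -0.0, 1.668]
force: [0.2, 0.3, -0.6]
grip_width: 0.085
finger_force: 0.0
```

jog_arm(motion=[[0.085,0,0,0,0,0,0],[0.085,0,0,0,0,0,0]])

```text
clock: 19.35
position: [0.5554, 0.1041, 0.2167]
tool_rot: [-3.14, 0.0, 1.672]
force: [0.4, -0.3, 0.4]
grip_width: 0.0853
finger_force: 0.0
```

```bash
python3 q.py w9; python3 - <<'E'
from h import *
np.set_printoptions(precision=4,suppress=True)
c=bot.calibration("wrist");im=cv2.imread("pics/w9.png").max(2)
for X in((.5829,.1952,.047),(.5905,.1197,.047),(.5186,.1125,.047),(.5111,.1883,.047),(.503,.0581,.122)):
    u,v=proj(c,X)[0];a,b=int(u),int(v)
    w=im[b-9:b+10,a-9:a+10];n,l,st,ce=cv2.connectedComponentsWithStats((w>(50 if X[2]>.1 else 100)).astype('uint8'));print((u,v),[(st[i,4],ce[i]+[a-9,b-9]) for i in range(1,n) if st[i,4]>15])
# predicted sink outline, seated (fin tops z .067) or 5 mm high
ux,uy=R.from_euler('z',.098).apply([[1,0,0],[0,1,0]]);o=np.array([.5506,.1538,0])
for z in(.067,.072): print(z,proj(c,[o+sx*.02*ux+sy*.024*uy+[0,0,z] for sx,sy in((-1,1),(1,1),(1,-1),(-1,-1))]).round(1).tolist())
u,v=proj(c,o+[0,0,.06])[0].astype(int);print(u,v)
crop=im[v-60:v+60,u-60:u+60];np.set_printoptions(linewidth=250)
print("row",u-60,im[v-10:v+10,u-60:u+60].mean(0).astype(int));print("col",v-60,im[v-60:v+60,u-10:u+10].mean(1).astype(int))
E
```

```text
[-0.3234  0.4441  0.0457  1.7778 -0.0249  0.922  -0.1663] [[0.5486716874200592, 0.17460650264101063, 0.3602456188545363], [2.8644686466073948, 0.001466555663217406, 0.10180316930995637]]
(np.float64(364.91871614782553), np.float64(118.18138148994666)) [(np.int32(60), array([365.5, 118. ]))]
(np.float64(361.86088715734644), np.float64(211.10302397109584)) [(np.int32(56), array([363.875 , 216.5893])), (np.int32(53), array([362.3019, 211.4717]))]
(np.float64(277.9812298162565), np.float64(210.9184422714627)) [(np.int32(61), array([271.2951, 213.0492])), (np.int32(49), array([278.0816, 211.2449]))]
(np.float64(275.39326870159744), np.float64(117.62482954501613)) [(np.int32(19), ar
[... 641 characters left out ...]
  15  13  14  15  13  18  15  13  13  13  16  15  13  15  14  15  13  17  22  17  14  17  23  25  28  40  50  54  52  52  52  53  53  52  53  52  52  53  53  53  53  52  50  48  85 162 203 206 206 206 206 206]
col 107 [175 144  94  54  48  50  50  51  51  50  50  51  50  50  51  51  50  51  51  51  51  48  40  25  16  19  21  27  30  22  15  16  17  20  22  24  21  15  15  15  14  18  19  17  17  14  16  15  13  15  13  18  17  19  14  15  16  18  16  16  13  13
  16  18  18  17  13  11  10  14  17  16  17  15  10  15  13  18  19  16  12  11  21  25  26  19  12   9  14  20  19  18  19  32  44  51  50  50  50  49  50  50  50  49  49  50  49  50  49  47  43  82 154 193 203 203 202 202 202 202]
```

```bash
python3 -c "
from workcell import bot
print(bot.job_done())"
```

```text
the job is handed in; nothing more can be done
None
```

The job is handed in at about 19 s of the 72 s allowed, with no verdict returned: plunger parked in its rest notch, carriage out against the stop, heat sink set fins up in the pocket (checked from TCP height and contact force, since no picture views were left), and the other bench parts not touched.

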